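Stock the barbecue ledge's numbered rub-tin bays in order

TASK

Slide the three round rub tins along the slab into the steel bays that fit them (large, small and medium), fully home against the back stop, filling the bays in the order of their studs: first the one-stud bay, then two, then three. The tins must stay flat on the slab, never lifted or tipped, and the mallet, brush, salt pig and red tub must be left where they are.

Things in the scene. Friction and masses are not known exactly. Their poses are not given: they have to be found in the camera images.
- tin_large: closed round plain steel tin, the large of three look-alikes: 108 mm diameter, 52 mm tall, flat lid, loose, about 0.3 to 0.6 kg, too wide to grasp; origin at the centre of its underside, z up
- tin_small: closed round plain steel tin, the small of three look-alikes: 86 mm diameter, 52 mm tall, flat lid, loose, about 0.3 to 0.6 kg, too wide to grasp; origin at the centre of its underside, z up
- tin_medium: closed round plain steel tin, the medium of three look-alikes: 97 mm diameter, 52 mm tall, flat lid, loose, about 0.3 to 0.6 kg, too wide to grasp; origin at the centre of its underside, z up
- bay_large: fixed dark steel U-shaped bay number one (one brass stud on its rear ledge) for the large tin: 114 mm between 4 mm side walls, 36 mm high, no floor. Origin on the slab at the home tin's centre; +x points into the bay, -x out of its mouth. Back stop face at x = +55 mm, ledge 22 mm deep; side walls reach x = -12 mm, then flare 12 mm outward each side to x = -33 mm
- bay_small: fixed dark steel U-shaped bay number two (two brass studs on its rear ledge) for the small tin: 92 mm between 4 mm side walls, 36 mm high, no floor. Origin on the slab at the home tin's centre; +x points into the bay, -x out of its mouth. Back stop face at x = +44 mm, ledge 22 mm deep; side walls reach x = -12 mm, then flare 12 mm outward each side to x = -33 mm
- bay_medium: fixed dark steel U-shaped bay number three (three brass studs on its rear ledge) for the medium tin: 103 mm between 4 mm side walls, 36 mm high, no floor. Origin on the slab at the home tin's centre; +x points into the bay, -x out of its mouth. Back stop face at x = +49.5 mm, ledge 22 mm deep; side walls reach x = -12 mm, then flare 12 mm outward each side to x = -33 mm
- mallet: bystander: timber meat mallet lying flat; origin under the centre of its head (58 mm along x, 90 mm along y, 56 mm tall); 24 mm thick handle runs from the head along -x to x = -239 mm at 28 mm height
- brush: bystander: grill brush lying bristles down; origin under the centre of its head (75 mm along x, 56 mm along y, 32 mm tall); black plastic handle 26 mm wide along -x to x = -225 mm
- salt_pig: bystander: white ceramic salt pig, 104 mm diameter, 129 mm tall; origin under its centre, short snout to 56 mm along -x
- tub: bystander: red snap-lid plastic tub, 130 mm (x) by 104 mm (y) by 62 mm tall; origin under its centre

How it is judged:
By the outcome, as a careful person would: the job done as asked, in the order asked, and still so for the second after the job is handed in, with the robot touching nothing.
It also fails if it takes over 72 s, if anything falls off the work surface, if the arm or the gripper's body presses on something with over 40 N, if the wrist force passes 120 N, or if a joint passes its speed limit or range.

ROBOT

A 6-joint arm with a two-finger parallel gripper is mounted at the origin on the work surface. World frame = base frame: x ahead of the robot, y to its left, z up, the work surface at z = 0. Lengths are in m, angles in degrees, forces in N, time in s.
With the tool pointing down it reaches from about 0.35 to 0.875 m from the base axis. Payload 4.2 kg.
Tool frame: the origin (TCP) lies midway between the tips of the shut fingers; the grasp point (between the pads) lies 19 mm behind it; z points along the fingers, y is the line along which they close (so a half turn about z gives the same grasp; the last joint's range is limited). The gripper opens to 87 mm and grips with 3 to 60 N. Pads are 19 mm wide; open, the fingers measure 117 mm over their backs; the gripper's body (75 mm by 190 mm) begins 51 mm behind the grasp point.
Start: joints at [82.655, 22.042, 0.453, 0, -68.411, -14.817], TCP at [0.236, 0.579, 0.223] pointing down, gripper open.
Joint ranges: [-179.83, 179.83], [-69.29, 118.12], [-61.27, 80.66], [-181.25, 117.63], [-171.15, -9.14], [-177.46, 177.46]. Speed limits (degrees/s): [159.86, 159.86, 180, 180, 180, 180].

INTERFACE

Orientations are given as a 3x3 rotation matrix whose columns are the frame's x, y, z axes.
In Python, from station import * gives the robot as it stands.
- The arm moves only by the tool move_arm, never from a script. Its argument "targets" is text: rows parted by semicolons, each of 4 numbers parted by spaces: the shift along the world's x, y, z in units of 25 mm (1.0 is 25 mm), then the turn about the world's z in units of 5 degrees (1.0 is 5 degrees). In form: tx ty tz spin; .... A call has 1 to 10 rows; each row shifts and turns the commanded pose from where the row before left it; what a row does not reach is not made up. A row lasts 1/12 s, in which the tool goes at most 41.7 mm and 7.16 degrees, less where a joint would pass 70% of its speed; a pose out of reach is approached as far as the arm can. A call is refused whole if a number of a shift passes 1 or a number of a turn 1, either way. A call with a gripper value outside its range is refused whole. "gripper" is the finger opening in mm, from 0 to 87, set as the call begins (left out, the last holds). The fingers move at their own pace and stop on an object; the grip force is fixed at half the most. Time passes only in rows, so rows that do not move let the fingers close. It gives the time, the measured TCP pose, the force, the opening and the grip force at its end, in the units of the state.
- sense(): the state, without advancing time (a new reading comes with each control period).
- capture(name): name is "scene" or "top"; returns a dict with "image" (420x560x3 uint8, blue, green, red), "fx", "fy", "cx", "cy" (pixels), "D" ([k1, k2, p1, p2, k3] as OpenCV has them; the pictures are not rectified), "world_from_camera" (4x4, takes a point from camera to world coordinates). Camera axes: x right, y up, looking along -z (the intrinsics and any distortion apply to the point x, -y, -z); pixel columns grow to the right and rows downward; lengths in m; the calibration is good to about 2 mm. A picture is of the moment at which its call begins. There is no depth.
- finish_job(): hands the job in; it is judged then, once.
The state is a dict: "time_s": time; "joints": joint angles; "joint_velocities": joint speeds; "effort": joint torques, N m; "tcp_pos": TCP position; "ee_rot": TCP orientation; "wrist_force": force on the tool from outside, world axes, zero at the start; "moment": the same for the moment, N m; "gripper_width": opening from 0.0 (shut) to 1.0 (fully open); "gripper_force": force on a finger pad.
Only numpy, scipy, OpenCV 4.12 (cv2) and the standard library are available. Lean on these libraries where they do the work, as an engineer would, in place of code of your own. Each camera call takes 0.05 s, during which the arm holds its last target. There are 200 camera calls.

## Working session

There is one attempt and no reset: what is moved stays moved. The work goes in short steps, Python scripts to look and compute and a tool call to move; the robot and the scene stay as the last step left them, time stands still between calls to the robot, and variables do not carry over. Pictures are saved under pics/ and viewed, at most 10 in all, crops included, and the job is handed in when it is done.

Besides the shell and the picture viewer there is one more tool, called in YAML: its name, and indented under it one key for each argument. move_arm: Moves the arm, as the interface text tells. Its arguments: {"type":"object","properties":{"targets":{"type":"string"},"gripper":{"type":"number"}},"required":["targets"]}

```bash
mkdir -p pics; cat > h.py <<'E'
from station import *
import numpy as np, cv2
def KD(c): return np.array([[c["fx"],0,c["cx"]],[0,c["fy"],c["cy"]],[0,0,1.]]),np.array(c["D"],float)
def p2w(c,uv,z):
    K,D=KD(c); n=cv2.undistortPoints(np.array(uv,float).reshape(-1,1,2),K,D).reshape(-1,2)
    T=np.array(c["world_from_camera"]); d=np.c_[n[:,0],-n[:,1],-np.ones(len(n))]@T[:3,:3].T
    o=T[:3,3]; return o+d*((z-o[2])/d[:,2])[:,None]
def w2p(c,P):
    K,D=KD(c); T=np.array(c["world_from_camera"]); q=(np.array(P,float).reshape(-1,3)-T[:3,3])@T[:3,:3]
    q=q*[1,-1,-1]; return cv2.projectPoints(q.reshape(-1,1,3),np.zeros(3),np.zeros(3),K,D)[0].reshape(-1,2)
E
python3 - <<'E'
from h import *
for n in("top","scene"):
    c=capture(n); cv2.imwrite(f"pics/{n}0.png",c["image"]); print(n,np.round(c["world_from_camera"],3).tolist(),c["fx"],c["D"])
s=sense(); print(s["time_s"],s["tcp_pos"],np.round(s["ee_rot"],3).tolist())
E
```

```text
top [[0.015, 0.988, -0.154, 0.311], [-1.0, 0.015, -0.001, 0.021], [0.002, 0.154, 0.988, 1.516], [0.0, 0.0, 0.0, 1.0]] 492.6873940890721 [-0.06479796  0.          0.          0.          0.        ]
scene [[0.829, -0.376, 0.414, 1.15], [0.559, 0.529, -0.639, -0.954], [0.021, 0.761, 0.649, 1.006], [0.0, 0.0, 0.0, 1.0]] 486.93064198709556 [-0.07390883  0.          0.          0.          0.        ]
0.1 [0.23556996 0.57833358 0.22157529] [[0.926, -0.377, -0.001], [-0.377, -0.926, -0.002], [0.0, 0.002, -1.0]]
```

View pics/top0.png

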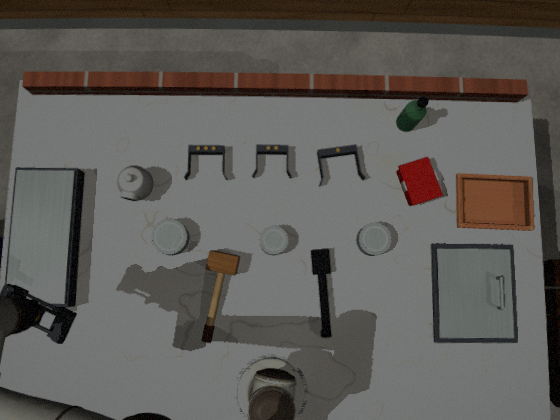

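View pics/scene0.png

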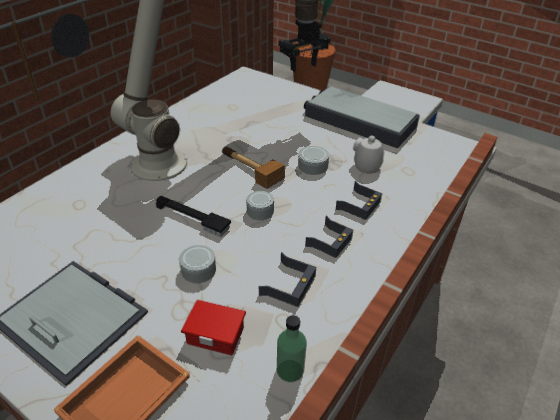

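The top view shows the bays at about (207,162), three studs, (272,160), two, and (342,165), one. The tins are at (171,236), (274,239) and (375,238), the mallet head is at (223,262) and the brush head at (320,262).

```bash
python3 - <<'E'
from h import *
c=capture("top"); im=c["image"]
cr=cv2.resize(im[135:285,150:400],None,fx=3.2,fy=3.2,interpolation=cv2.INTER_CUBIC)
cr=cv2.convertScaleAbs(cr,alpha=1.7,beta=10)
cv2.imwrite("pics/crop1.png",cr)
g=cv2.cvtColor(im,cv2.COLOR_BGR2GRAY)
for (u,v) in[(171,236),(274,239),(375,238)]:
    p=g[v-28:v+28,u-28:u+28]; p=cv2.resize(p,None,fx=6,fy=6,interpolation=cv2.INTER_CUBIC)
    H=cv2.HoughCircles(cv2.GaussianBlur(p,(0,0),3),cv2.HOUGH_GRADIENT,1.5,10,param1=80,param2=20,minRadius=65,maxRadius=120)
    for x,y,r in H[0][:4]:
        uv=[u-28+(x+.5)/6-.5,v-28+(y+.5)/6-.5]; w=p2w(c,[uv,[uv[0]+r/6,uv[1]]],.052); print((u,v),np.round(uv,1),np.round(w[0],4),"D mm",round(2000*np.linalg.norm(w[1]-w[0]),1))
E
```

```text
Traceback (most recent call last):
TypeError: 'NoneType' object is not subscriptable
```

View pics/crop1.png

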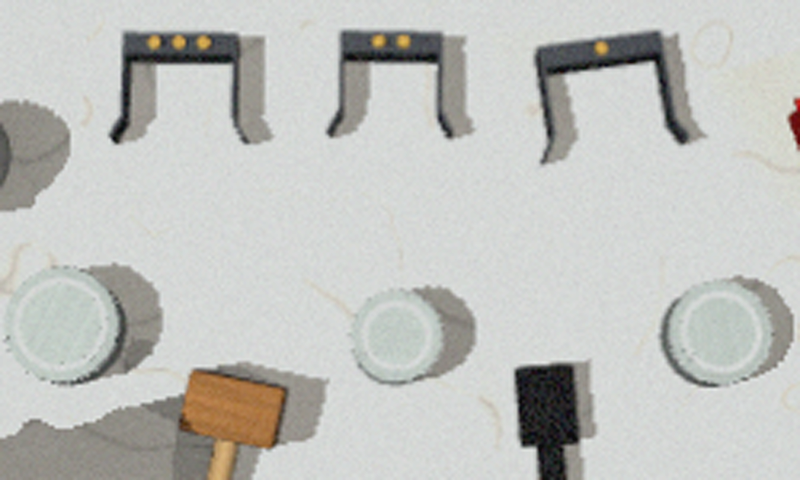

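```bash
cat > m.py <<'E'
from h import *
S=6
def up(im,u,v,r): return cv2.resize(im[v-r:v+r,u-r:u+r],None,fx=S,fy=S,interpolation=cv2.INTER_CUBIC)
def back(P,u,v,r): return (np.array(P,float)+.5)/S-.5+[u-r,v-r]
def tins(c,seeds):
    out=[]
    for u,v in seeds:
        p=up(c["image"],u,v,28).astype(int); p=cv2.GaussianBlur(p.astype(np.uint8),(0,0),4).astype(int)
        m=((p[...,1]-p[...,2]>5)).astype(np.uint8)
        m=cv2.morphologyEx(m,cv2.MORPH_OPEN,np.ones((25,25)))
        cs=cv2.findContours(m,0,cv2.CHAIN_APPROX_NONE)[0]
        if not cs: out.append(None); continue
        k=cv2.convexHull(max(cs,key=cv2.contourArea)).reshape(-1,2)
        w=p2w(c,back(k,u,v,28),.052)[:,:2].astype(np.float32)
        (x,y),r=cv2.minEnclosingCircle(w); e=cv2.fitEllipse(w*1000)
        out.append((round(x,4),round(y,4),round(2000*r,1),np.round(e[0],1).tolist(),np.round(e[1],1).tolist()))
    return out
E
python3 - <<'E'
from m import *
c=capture("top")
im=c["image"]
print([im[v,u].tolist() for u,v in[(171,236),(274,239),(375,238),(225,210),(185,225)]])
for t in tins(c,[(171,236),(274,239),(375,238)]): print(t)
for n,(u,v),D in[("L",(342,165),.077),("S",(272,160),.066),("M",(207,162),.0715)]:
    p=up(im,u,v,32); g=cv2.cvtColor(p,cv2.COLOR_BGR2GRAY)
    m=(g<70).astype(np.uint8); k,l,st,_=cv2.connectedComponentsWithStats(m); i=1+np.argmax(st[1:,4]); m=l==i
    x0,w=st[i,0],st[i,2]
    cols=np.arange(int(x0+.3*w),int(x0+.75*w)); pts=np.array([(x,np.argmax(m[:,x])) for x in cols])
    W=p2w(c,back(pts,u,v,32),.036)
    vx,vy,_,_=cv2.fitLine(W[:,:2].astype(np.float32),cv2.DIST_HUBER,0,.01,.01).ravel(); d=np.array([vx,vy]); 
    if d[1]<0:d=-d
    ax=np.array([d[1],-d[0]]) # +x into bay
    b,gg,r=[p[...,j].astype(int) for j in range(3)]
    ys,xs=np.nonzero((r-b>60)); sc=p2w(c,back([[xs.mean(),ys.mean()]],u,v,32),.038)[0,:2]
    e=np.median((W[:,:2]-sc)@ax)
    org=sc+ax*(e-D)
    # lateral extents
    k2=np.argwhere(m)[:,::-1]; Q=p2w(c,back(k2,u,v,32),.036)[:,:2]-org; X=Q@ax;Y=Q@d
    s=(X>D-.018)&(X<D-.004)
    print(n,"ang",np.degrees(np.arctan2(ax[1],ax[0])).round(2),"stud",sc.round(4),"e",round(e,4),"org",org.round(4),"lat",Y[s].min().round(4),Y[s].max().round(4),"xmin",X.min().round(4))
# bystanders
for nm,uv,z in[("mallethead corners",[(150+185/3.2,135+370/3.2),(150+288/3.2,135+386/3.2)],.056),("brush head",[(150+515/3.2,135+365/3.2),(150+575/3.2,135+362/3.2)],.032),("pig",[(135,183)],.06),("tub L corner",[(398,166),(412,203)],.062)]: print(nm,p2w(c,uv,z)[:,:2].round(3).tolist())
E
```

```text
[[113, 116, 111], [111, 114, 109], [107, 112, 107], [122, 123, 121], [80, 85, 86]]
None
None
None
L ang 8.89 stud [ 0.7336 -0.1965] e 0.009 org [ 0.6664 -0.207 ] lat -0.0622 0.0657 xmin -0.0368
S ang 0.75 stud [0.7369 0.0069] e 0.009 org [0.6799 0.0062] lat -0.0508 0.0491 xmin -0.0388
M ang 0.93 stud [0.733  0.2117] e 0.0089 org [0.6704 0.2107] lat -0.0601 0.056 xmin -0.0376
mallethead corners [[0.413, 0.193], [0.4, 0.097]]
brush head [[0.424, -0.115], [0.428, -0.172]]
pig [[0.613, 0.42]]
tub L corner [[0.678, -0.378], [0.565, -0.417]]
```

```bash
sed -i 's/p=up(c\["image"\],u,v,28).astype(int); p=cv2.GaussianBlur(p.astype(np.uint8),(0,0),4).astype(int)/p=cv2.GaussianBlur(up(c["image"].astype(np.float32),u,v,28),(0,0),6)/; s/>5)/>3.3)/' m.py
python3 - <<'E'
from m import *
c=capture("top")
for t in tins(c,[(171,236),(274,239),(375,238)]): print(t)
# by-eye extents from crop: left/right/top/bottom of lid
for n,(l,r,t,b) in dict(A=(6,120,267,383),B=(353,442,290,383),C=(667,771,281,384)).items():
    w=p2w(c,[(150+(l+r)/6.4,135+(t+b)/6.4),(150+l/3.2,135+(t+b)/6.4),(150+r/3.2,135+(t+b)/6.4)],.052); print(n,w[0].round(4),np.linalg.norm(w[1]-w[2]).round(4))
E
```

```text
(0.4572, 0.3142, 83.0, [456.6, 313.2], [77.6, 79.9])
(0.4422, 0.0036, 80.9, [442.7, 3.1], [71.7, 78.1])
(0.4506, -0.3056, 96.0, [455.4, -303.6], [65.9, 92.1])
A [0.4532 0.3089 0.052 ] 0.107
B [ 0.4475 -0.0036  0.052 ] 0.0829
C [ 0.4555 -0.3041  0.052 ] 0.0979
```

move_arm:
  targets: ".86 -.81 0 -1;.86 -.81 0 -1;.86 -.81 0 -1;.86 -.81 0 -1;.86 -.81 0 -1;.86 -.81 0 -1;.86 -.81 0 -1;.86 -.81 0 -1;.86 -.81 0 -1;.86 -.81 0 -1"
  gripper: 78

```text
time_s: 1.08
tcp_pos: [0.4516, 0.3752, 0.2226]
ee_rot: [[0.302, -0.953, -0.0], [-0.953, -0.302, 0.0], [-0.0, 0.0, -1.0]]
wrist_force: [0.0, 0.1, 0.5]
gripper_width: 0.895
gripper_force: 0.0
```

move_arm:
  targets: "0 0 -.5 -1;0 0 -.5 -1;0 0 -.5 -1;0 0 -.5 -.6;0 0 -.5 0;0 0 -.5 0;0 0 0 0"

```text
time_s: 1.67
tcp_pos: [0.4494, 0.3749, 0.1447]
ee_rot: [[-0.004, -1.0, -0.004], [-1.0, 0.004, -0.004], [0.004, 0.004, -1.0]]
wrist_force: [-0.2, -0.3, -0.7]
gripper_width: 0.894
gripper_force: 0.0
```

```bash
python3 - <<'E'
from m import *
s=sense();print(s["time_s"],s["tcp_pos"].round(4),s["gripper_width"],s["ee_rot"].round(3)[:,1],s["joints"])
c=capture("scene"); im=c["image"]
cv2.imwrite("pics/s1.png",cv2.resize(im[120:320,150:400],None,fx=3,fy=3,interpolation=cv2.INTER_CUBIC))
E
```

```text
1.6667 [0.4494 0.3749 0.1447] 0.8935371150447717 [-1.     0.004  0.004] [ 55.64633677  22.15454353 -11.29069467  -0.06993319 -56.87877257
 -55.81205888]
```

View pics/s1.png

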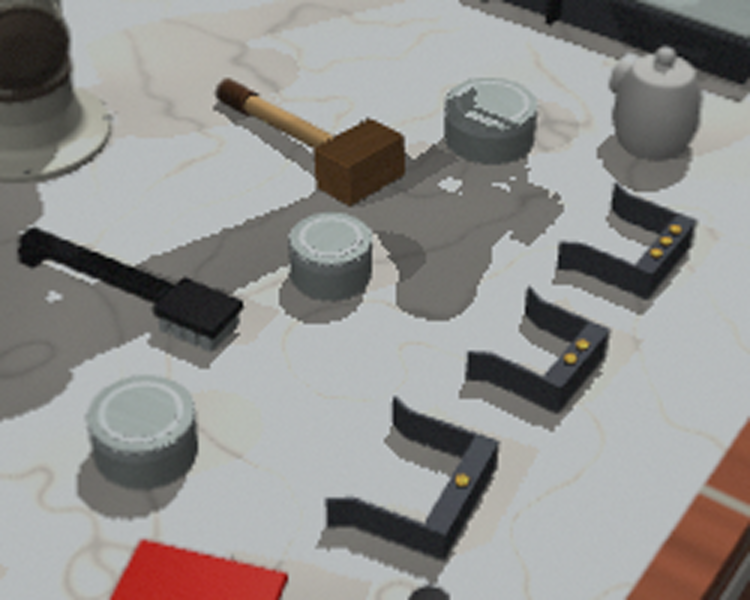

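The gripper is above this crop. The lids are at crop (490,104), (330,238) and (141,412), and the pig's base is at (655,158), with about 100 px between the pig and the large tin.

```bash
python3 - <<'E'
from h import *
c=capture("scene")
f=lambda x,y:(150+x/3,120+y/3)
print(p2w(c,[f(490,104),f(330,238),f(141.5,412)],.052).round(4).tolist())
print(p2w(c,[f(655,160),f(614,120)],0).round(4).tolist(), p2w(c,[f(614,120),f(701,110),f(612,75)],.05).round(3).tolist())
E
```

```text
[[0.4575, 0.304, 0.052], [0.4516, -0.0063, 0.052], [0.4595, -0.3072, 0.052]]
[[0.6393, 0.3862, 0.0], [0.561, 0.432, 0.0]] [[0.59, 0.363, 0.05], [0.664, 0.443, 0.05], [0.544, 0.448, 0.05]]
```

move_arm:
  targets: ".2 0 -1 0;0 0 -1 0;0 0 -1 0;0 0 -1 0;0 0 -.9 0;0 0 0 0;0 -.4 0 0;0 -.3 0 0;0 -.3 0 0;0 -.3 0 0"

```text
time_s: 2.6
tcp_pos: [0.4568, 0.3447, 0.027]
ee_rot: [[-0.003, -1.0, 0.003], [-1.0, 0.003, 0.005], [-0.005, -0.003, -1.0]]
wrist_force: [1.2, 3.3, -0.8]
gripper_width: 0.895
gripper_force: 1.8
```

move_arm:
  targets: ".28 -.47 0 0;.28 -.47 0 0;.28 -.47 0 0;.28 -.47 0 0;.28 -.47 0 0;0 0 0 0"

```text
time_s: 3.1
tcp_pos: [0.4924, 0.2835, 0.0265]
ee_rot: [[-0.005, -1.0, 0.002], [-1.0, 0.005, 0.001], [-0.001, -0.002, -1.0]]
wrist_force: [1.2, 0.2, 0.9]
gripper_width: 0.899
gripper_force: 0.5
```

```bash
python3 - <<'E'
from m import *
s=sense();print(s["time_s"],s["tcp_pos"].round(4),s["gripper_width"])
c=capture("top"); im=c["image"]
cv2.imwrite("pics/t2.png",cv2.convertScaleAbs(cv2.resize(im[135:285,150:400],None,fx=3.2,fy=3.2,interpolation=cv2.INTER_CUBIC),alpha=1.7,beta=10))
E
```

```text
3.1 [0.4924 0.2835 0.0265] 0.8987917339307119
```

View pics/t2.png

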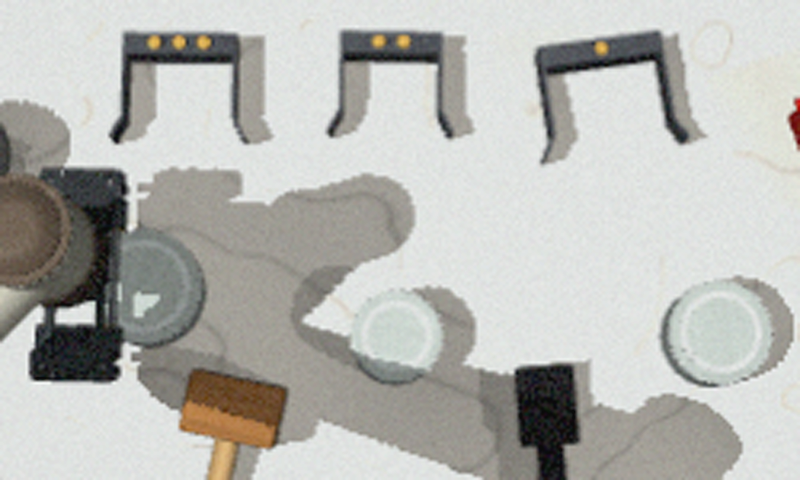

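The large tin, lid centre about (148,288) in the crop, sits nested against both fingers and clear of the mallet.

move_arm:
  targets: ".31 -.48 0 0;.31 -.48 0 0;.31 -.48 0 0;.31 -.48 0 0;.31 -.48 0 0;.31 -.48 0 0;.31 -.48 0 0;.31 -.48 0 0;.31 -.48 0 0;0 -.4 0 0"

```text
time_s: 3.98
tcp_pos: [0.5622, 0.1679, 0.026]
ee_rot: [[-0.002, -1.0, 0.003], [-1.0, 0.002, 0.002], [-0.002, -0.003, -1.0]]
wrist_force: [1.0, 6.0, 1.2]
gripper_width: 0.894
gripper_force: 3.6
```

move_arm:
  targets: "0 -.5 0 0;0 -.5 0 0;0 -.5 0 0;0 -.5 0 0;0 -.5 0 0;0 0 0 0"

```text
time_s: 4.48
tcp_pos: [0.5603, 0.1032, 0.0256]
ee_rot: [[-0.004, -1.0, 0.001], [-1.0, 0.004, -0.0], [0.0, -0.001, -1.0]]
wrist_force: [1.0, 0.1, 0.6]
gripper_width: 0.894
gripper_force: 0.3
```

```bash
python3 - <<'E'
from m import *
s=sense();print(s["time_s"],s["tcp_pos"].round(4),s["wrist_force"].round(1))
c=capture("top"); im=c["image"]
cv2.imwrite("pics/t3.png",cv2.convertScaleAbs(cv2.resize(im[135:285,150:400],None,fx=3.2,fy=3.2,interpolation=cv2.INTER_CUBIC),alpha=1.7,beta=10))
E
```

```text
4.4833 [0.5603 0.1032 0.0256] [1.  0.1 0.6]
```

View pics/t3.png

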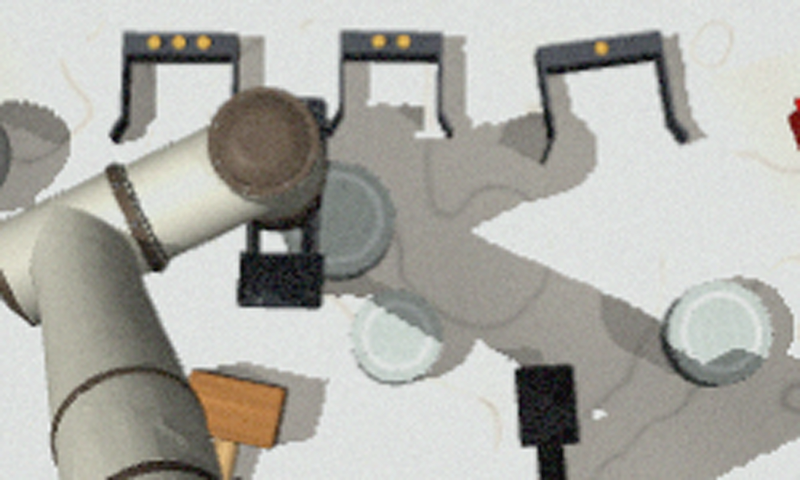

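The large tin, at crop (338,221), is still nested and has about 10 px to spare on the small tin at (397,337).

move_arm:
  targets: ".05 -.5 0 0;.05 -.5 0 0;.05 -.5 0 0;.05 -.5 0 0;0 -.5 0 0;0 -.5 0 0;-.07 -.49 0 0;-.07 -.49 0 0;-.07 -.49 0 0;-.07 -.49 0 0"

```text
time_s: 5.37
tcp_pos: [0.5585, -0.0195, 0.0252]
ee_rot: [[-0.002, -1.0, 0.001], [-1.0, 0.002, 0.0], [-0.0, -0.001, -1.0]]
wrist_force: [1.1, 5.5, 0.9]
gripper_width: 0.9
gripper_force: 2.5
```

move_arm:
  targets: "-.07 -.49 0 0;-.07 -.49 0 0;-.07 -.49 0 0;-.07 -.49 0 0;.18 -.45 0 0;.18 -.45 0 0;.18 -.45 0 0;.18 -.45 0 0;.18 -.45 0 0;0 0 0 0"

```text
time_s: 6.2
tcp_pos: [0.5727, -0.1262, 0.0247]
ee_rot: [[-0.004, -1.0, -0.003], [-1.0, 0.004, -0.0], [0.0, 0.003, -1.0]]
wrist_force: [0.8, -0.2, 0.3]
gripper_width: 0.896
gripper_force: 0.0
```

```bash
python3 - <<'E'
from m import *
s=sense();print(s["time_s"],s["tcp_pos"].round(4),s["wrist_force"].round(1),s["joints"].round(1))
c=capture("top"); im=c["image"]
cv2.imwrite("pics/t4.png",cv2.convertScaleAbs(cv2.resize(im[135:285,150:400],None,fx=3.2,fy=3.2,interpolation=cv2.INTER_CUBIC),alpha=1.7,beta=10))
E
```

```text
6.2 [ 0.5727 -0.1262  0.0247] [ 0.8 -0.2  0.3] [  3.4  30.5 -18.2   0.  -41.6  -3.7]
```

View pics/t4.png

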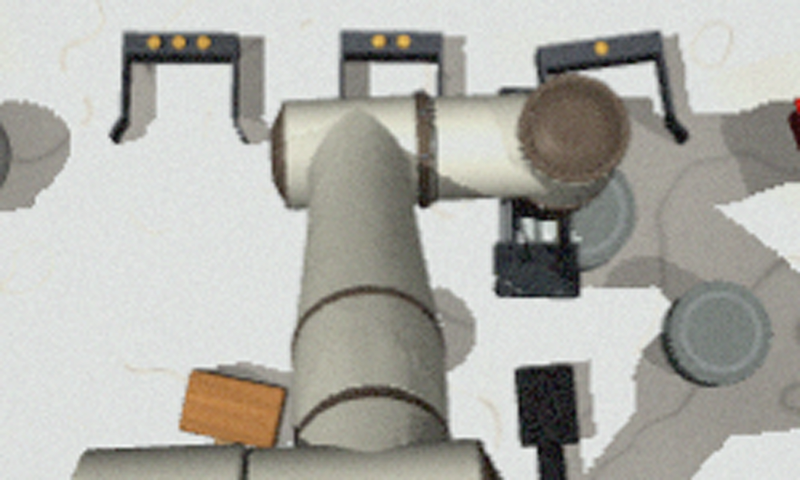

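The large tin, about (578,213) in the crop, is close to bay one's left tip at (545,162). So I back off, narrow the fingers and push straight along -y.

move_arm:
  targets: "0 .4 0 0;0 .4 0 0;0 0 0 0;0 0 0 0;0 0 0 0;0 0 0 0;0 0 0 0"
  gripper: 40

```text
time_s: 6.83
tcp_pos: [0.574, -0.1047, 0.0251]
ee_rot: [[-0.003, -1.0, 0.0], [-1.0, 0.003, -0.0], [0.0, -0.0, -1.0]]
wrist_force: [-0.3, 1.3, 0.1]
gripper_width: 0.495
gripper_force: 0.0
```

move_arm:
  targets: "0 -.35 0 0;0 -.35 0 0;0 -.35 0 0;0 -.35 0 0;0 -.35 0 0;0 -.3 0 0;0 -.2 0 0;0 0 0 0"

```text
time_s: 7.5
tcp_pos: [0.5739, -0.1625, 0.025]
ee_rot: [[-0.004, -1.0, -0.0], [-1.0, 0.004, -0.001], [0.001, 0.0, -1.0]]
wrist_force: [0.1, -0.1, 0.0]
gripper_width: 0.46
gripper_force: 0.0
```

move_arm:
  targets: "0 .6 0 0;0 0 1 0;0 0 1 0;0 0 1 0;-.5 1 0 -1;-1 1 0 -1;-1 1 0 -1;-1 1 0 -1;-1 1 0 -1;0 0 0 -1"

```text
time_s: 8.33
tcp_pos: [0.4566, -0.0196, 0.0999]
ee_rot: [[-0.503, -0.864, -0.004], [-0.864, 0.503, -0.001], [0.002, 0.003, -1.0]]
wrist_force: [0.2, 0.4, -0.5]
gripper_width: 0.461
gripper_force: 0.0
```

```bash
cat > t.py <<'E'
from h import *
import sys
RAD=dict(large=.054,small=.043,medium=.0485)
def find(c,name,xy,win=.03):
    """lid circle of known radius near xy: Hough gradient voting in a rectified patch of the lid plane (1 px = 0.5 mm)"""
    h=.1; s=.0005; n=int(2*h/s); a=np.arange(n)*s-h
    X,Y=np.meshgrid(xy[0]+a,xy[1]+a); uv=w2p(c,np.c_[X.ravel(),Y.ravel(),np.full(X.size,.052)]).astype(np.float32)
    p=cv2.remap(c["image"],uv[:,0].reshape(n,n),uv[:,1].reshape(n,n),cv2.INTER_CUBIC)
    g=cv2.GaussianBlur(cv2.cvtColor(p,cv2.COLOR_BGR2GRAY),(0,0),2); r=RAD[name]/s
    H=cv2.HoughCircles(g,cv2.HOUGH_GRADIENT,2,4,param1=30,param2=8,minRadius=int(r-3),maxRadius=int(r+4))
    if H is None: return None
    return [(round(xy[0]-h+q[0]*s,4),round(xy[1]-h+q[1]*s,4),round(float(q[2]*s*2000),1)) for q in H[0] if np.hypot(*(q[:2]*s-h))<win][:3]
E
python3 - <<'E'
from t import *
c=capture("top"); s=sense();print(s["time_s"],s["tcp_pos"].round(4),s["wrist_force"].round(1),s["joints"].round(1))
cc=dict(c); cc["image"]=cv2.imread("pics/top0.png")
for n,x in dict(large=(.455,.307),small=(.449,-.004),medium=(.457,-.305)).items(): print("orig",n,find(cc,n,x))
cv2.imwrite("pics/raw5.png",c["image"])
cs=capture("scene"); cv2.imwrite("pics/raws5.png",cs["image"])
for k,q in(("top",c),("scene",cs)):print(k,find(q,"large",(.573,-.222),.05),find(q,"medium",(.457,-.305)),find(q,"small",(.449,-.004)))
E
```

```text
8.3833 [ 0.4592 -0.0202  0.1003] [0.  0.5 0. ] [ 17.8  14.  -31.7   0.  -44.3 -48.2]
orig large [(np.float32(0.4535), np.float32(0.3055), 110.8), (np.float32(0.4515), np.float32(0.3055), 108.6), (np.float32(0.4535), np.float32(0.3135), 108.6)]
orig small [(np.float32(0.4535), np.float32(-0.0325), 85.6), (np.float32(0.4515), np.float32(-0.0015), 87.8), (np.float32(0.4485), np.float32(-0.0025), 83.4)]
orig medium [(np.float32(0.4535), np.float32(-0.2955), 95.2), (np.float32(0.4575), np.float32(-0.3045), 97.6), (np.float32(0.4555), np.float32(-0.3045), 97.6)]
top [(np.float32(0.5665), np.float32(-0.2175), 110.8), (np.float32(0.5715), np.float32(-0.2225), 108.6), (np.float32(0.5735), np.float32(-0.2205), 106.4)] [(np.float32(0.4575), np.float32(-0.3035), 97.6), (np.float32(0.4545), np.float32(-0.3045), 99.8), (np.float32(0.4625), np.float32(-0.3245), 95.4)] [(np.float32(0.4525), np.float32(-0.0255), 87.8), (np.float32(0.4505), np.float32(-0.0045), 87.8), (np.float32(0.4485), np.float32(-0.0045), 83.4)]
scene [(np.float32(0.5725), np.float32(-0.2245), 106.4), (np.float32(0.5725), np.float32(-0.2225), 106.4), (np.float32(0.6025), np.float32(-0.2585), 106.4)] [(np.float32(0.4565), np.float32(-0.3075), 95.4), (np.float32(0.4585), np.float32(-0.3065), 97.6), (np.float32(0.4565), np.float32(-0.3175), 97.4)] [(np.float32(0.4485), np.float32(-0.0035), 85.6), (np.float32(0.4475), np.float32(-0.0015), 83.4), (np.float32(0.4525), np.float32(-0.0105), 87.8)]
```

move_arm:
  targets: ".19 -.85 0 -1;.19 -.85 0 -1;.19 -.85 0 -1;.19 -.85 0 -1;.19 -.85 0 -1;.19 -.85 0 -1;.19 -.85 0 -1;.19 -.85 0 -1;.19 -.85 0 -1;.19 -.85 0 -1"

```text
time_s: 9.27
tcp_pos: [0.5094, -0.2362, 0.0999]
ee_rot: [[-0.986, -0.168, -0.0], [-0.168, 0.986, -0.001], [0.0, -0.001, -1.0]]
wrist_force: [0.4, -0.2, 1.3]
gripper_width: 0.458
gripper_force: 0.0
```

move_arm:
  targets: "0 0 0 -.2;0 0 0 0"

```text
time_s: 9.43
tcp_pos: [0.509, -0.2356, 0.0995]
ee_rot: [[-0.988, -0.152, -0.001], [-0.152, 0.988, -0.0], [0.001, -0.0, -1.0]]
wrist_force: [-0.9, -0.3, -0.6]
gripper_width: 0.46
gripper_force: 0.0
```

move_arm:
  targets: "-.2 .12 0 0;0 0 -1 0;0 0 -1 0;0 0 -.9 0;0 0 0 0"

```text
time_s: 9.85
tcp_pos: [0.5002, -0.2289, 0.0237]
ee_rot: [[-0.988, -0.155, -0.009], [-0.155, 0.988, 0.002], [0.009, 0.004, -1.0]]
wrist_force: [-0.4, 0.2, -0.0]
gripper_width: 0.457
gripper_force: 0.0
```

move_arm:
  targets: ".35 .055 0 0;.35 .055 0 0;.35 .055 0 0;.35 .055 0 0;.35 .055 0 0;.35 .055 0 0;.35 .055 0 0;.35 .055 0 0;.3 .047 0 0;.3 .047 0 0"

```text
time_s: 10.68
tcp_pos: [0.5886, -0.2171, 0.0283]
ee_rot: [[-0.988, -0.154, -0.003], [-0.154, 0.988, -0.0], [0.003, 0.0, -1.0]]
wrist_force: [-5.9, -1.3, 2.4]
gripper_width: 0.46
gripper_force: 3.1
```

move_arm:
  targets: ".2 .03 0 0;.2 .03 0 0;.1 .016 0 0;0 0 0 0"

```text
time_s: 11.02
tcp_pos: [0.6018, -0.2152, 0.0283]
ee_rot: [[-0.988, -0.154, -0.001], [-0.154, 0.988, -0.0], [0.001, -0.0, -1.0]]
wrist_force: [-5.2, -1.2, 2.5]
gripper_width: 0.463
gripper_force: 2.4
```

```bash
cat > st.py <<'E'
from t import *
s=sense(); print(s["time_s"],s["tcp_pos"].round(4),s["wrist_force"].round(1),s["joints"].round(1))
for k in("top","scene"):
    c=capture(k); cv2.imwrite(f"pics/raw_{k}_{s['time_s']:.1f}.png",c["image"])
    for a in sys.argv[1:]:
        n,x,y=a.split(","); print(k,n,[tuple(float(f"{v:.4f}") for v in q) for q in find(c,n,(float(x),float(y))) or []])
E
python3 st.py large,.66,-.207
```

```text
11.0167 [ 0.6018 -0.2152  0.0283] [-5.2 -1.2  2.5] [ -5.2  34.1 -10.1   0.  -45.9 -76. ]
top large [(0.6845, -0.1985, 110.8), (0.6815, -0.2045, 108.6), (0.6805, -0.2065, 110.8)]
scene large [(0.6595, -0.2075, 106.4), (0.6675, -0.2195, 110.8), (0.6575, -0.2125, 110.8)]
```

move_arm:
  targets: ".1 .016 0 0;.1 .016 0 0;.05 .008 0 0;0 0 0 0"

```text
time_s: 11.45
tcp_pos: [0.6069, -0.2144, 0.0283]
ee_rot: [[-0.988, -0.154, -0.002], [-0.154, 0.988, -0.0], [0.002, 0.0, -1.0]]
wrist_force: [-6.9, -1.8, 4.5]
gripper_width: 0.457
gripper_force: 3.4
```

move_arm:
  targets: ".06 .009 0 0;0 0 0 0"

```text
time_s: 11.62
tcp_pos: [0.6082, -0.2142, 0.0283]
ee_rot: [[-0.988, -0.154, -0.003], [-0.154, 0.988, -0.0], [0.003, 0.0, -1.0]]
wrist_force: [-7.1, -0.8, 4.6]
gripper_width: 0.46
gripper_force: 3.6
```

move_arm:
  targets: ".06 .009 0 0;0 0 0 0"

```text
time_s: 11.78
tcp_pos: [0.6097, -0.214, 0.0283]
ee_rot: [[-0.988, -0.154, -0.003], [-0.154, 0.988, -0.0], [0.003, 0.0, -1.0]]
wrist_force: [-7.7, -1.4, 5.0]
gripper_width: 0.461
gripper_force: 3.6
```

move_arm:
  targets: ".08 .012 0 0;0 0 0 0"

```text
time_s: 11.95
tcp_pos: [0.6108, -0.2138, 0.0282]
ee_rot: [[-0.988, -0.154, -0.005], [-0.154, 0.988, -0.0], [0.005, 0.001, -1.0]]
wrist_force: [-9.4, -1.3, 5.9]
gripper_width: 0.462
gripper_force: 4.4
```

move_arm:
  targets: ".08 .012 0 0;0 0 0 0"

```text
time_s: 12.12
tcp_pos: [0.6109, -0.2138, 0.0282]
ee_rot: [[-0.988, -0.153, -0.009], [-0.153, 0.988, 0.0], [0.009, 0.001, -1.0]]
wrist_force: [-12.4, -2.1, 9.4]
gripper_width: 0.459
gripper_force: 6.2
```

move_arm:
  targets: ".08 .012 0 0;0 0 0 0"

```text
time_s: 12.28
tcp_pos: [0.6109, -0.2137, 0.0282]
ee_rot: [[-0.988, -0.153, -0.013], [-0.153, 0.988, 0.0], [0.013, 0.002, -1.0]]
wrist_force: [-15.5, -1.9, 11.7]
gripper_width: 0.462
gripper_force: 7.9
```

Bay one's tin has stopped and the force is rising, so it is home. Next is the small tin.

move_arm:
  targets: "-.8 -.125 0 0;-.7 -.11 0 0;0 0 1 0;0 0 1 0;0 0 1 0;-.8 .9 0 -.3;-.8 .9 0 -.3;-.8 .9 0 -.3;-.8 .9 0 -.3;-.8 .9 0 -.4"

```text
time_s: 13.12
tcp_pos: [0.4812, -0.1048, 0.1037]
ee_rot: [[-1.0, -0.014, 0.007], [-0.014, 1.0, 0.001], [-0.007, 0.001, -1.0]]
wrist_force: [-0.2, 0.7, -0.5]
gripper_width: 0.46
gripper_force: 0.0
```

move_arm:
  targets: "-.8 .9 0 0;-.8 .9 0 0;-.8 .9 0 0;-.8 .9 0 0;-.6 .7 0 0;0 0 0 0"

```text
time_s: 13.62
tcp_pos: [0.3842, 0.0041, 0.1036]
ee_rot: [[-1.0, -0.019, 0.005], [-0.019, 1.0, 0.003], [-0.005, 0.003, -1.0]]
wrist_force: [0.4, -0.3, -0.1]
gripper_width: 0.459
gripper_force: 0.0
```

```bash
python3 st.py large,.667,-.207 small,.449,-.003
```

```text
13.6167 [0.3842 0.0041 0.1036] [ 0.4 -0.3 -0.1] [ 2.52e+01  6.50e+00 -4.12e+01 -1.00e-01 -4.20e+01 -1.14e+02]
top large [(0.6675, -0.2045, 110.8), (0.6695, -0.2035, 108.6), (0.6695, -0.2055, 106.4)]
top small [(0.4255, -0.0085, 83.4), (0.4235, -0.0075, 87.8), (0.4245, 0.0025, 85.6)]
scene large [(0.6675, -0.2045, 108.6), (0.6675, -0.2065, 106.4), (0.6715, -0.2095, 108.6)]
scene small [(0.4485, -0.0055, 83.4), (0.4515, -0.0055, 87.8), (0.4495, -0.0085, 85.6)]
```

move_arm:
  targets: "0 -.06 -1 0;0 0 -1 0;0 0 -1 0;0 0 -.1 0;0 0 0 0;.3 .01 0 0;.3 .01 0 0;.4 .005 0 0;.4 .005 0 0;.4 .005 0 0"

```text
time_s: 14.55
tcp_pos: [0.4295, 0.0003, 0.0256]
ee_rot: [[-1.0, -0.014, -0.001], [-0.014, 1.0, -0.0], [0.001, -0.0, -1.0]]
wrist_force: [-4.9, 1.3, 5.6]
gripper_width: 0.46
gripper_force: 2.9
```

move_arm:
  targets: ".4 .005 0 0;.4 .005 0 0;.4 .005 0 0;.4 .005 0 0;.4 .005 0 0;.4 .005 0 0;.4 .005 0 0;.4 .005 0 0;.4 .005 0 0;.3 .005 0 0"

```text
time_s: 15.38
tcp_pos: [0.528, 0.0017, 0.0254]
ee_rot: [[-1.0, -0.015, 0.0], [-0.015, 1.0, -0.0], [-0.0, -0.0, -1.0]]
wrist_force: [-4.3, -0.2, 3.9]
gripper_width: 0.46
gripper_force: 2.6
```

```bash
python3 st.py small,.575,.004
```

```text
15.3833 [0.528  0.0017 0.0254] [-4.3 -0.2  3.9] [  17.8   26.1  -26.8    0.   -37.1 -107. ]
top small [(0.5975, 0.0035, 87.8), (0.6015, -0.0035, 85.6), (0.5995, -0.0115, 83.4)]
scene small [(0.5775, 0.0005, 85.6), (0.5745, -0.0005, 85.6), (0.5785, -0.0025, 87.8)]
```

move_arm:
  targets: ".35 .03 0 0;.35 .03 0 0;.35 .03 0 0;.35 .02 0 0;.35 .01 0 0;.35 .005 0 0;.35 .005 0 0;.35 .005 0 0;.35 .005 0 0;.25 .005 0 0"

```text
time_s: 16.32
tcp_pos: [0.6132, 0.0056, 0.025]
ee_rot: [[-1.0, -0.015, 0.001], [-0.015, 1.0, 0.0], [-0.001, 0.0, -1.0]]
wrist_force: [-2.3, 0.0, 0.9]
gripper_width: 0.461
gripper_force: 1.6
```

move_arm:
  targets: ".2 0 0 0;.15 0 0 0;.1 0 0 0;.1 0 0 0;0 0 0 0"

```text
time_s: 16.73
tcp_pos: [0.6261, 0.0056, 0.025]
ee_rot: [[-1.0, -0.015, 0.001], [-0.015, 1.0, 0.0], [-0.001, 0.0, -1.0]]
wrist_force: [-1.0, -1.1, 0.0]
gripper_width: 0.457
gripper_force: 0.9
```

move_arm:
  targets: ".08 0 0 0;0 0 0 0"

```text
time_s: 16.9
tcp_pos: [0.6277, 0.0056, 0.0251]
ee_rot: [[-1.0, -0.015, 0.0], [-0.015, 1.0, 0.0], [-0.0, 0.0, -1.0]]
wrist_force: [-1.5, 0.5, -0.7]
gripper_width: 0.463
gripper_force: 1.2
```

move_arm:
  targets: ".08 0 0 0;0 0 0 0"

```text
time_s: 17.07
tcp_pos: [0.6299, 0.0056, 0.0251]
ee_rot: [[-1.0, -0.015, 0.001], [-0.015, 1.0, 0.0], [-0.001, 0.0, -1.0]]
wrist_force: [-1.8, -0.5, -0.4]
gripper_width: 0.462
gripper_force: 1.2
```

move_arm:
  targets: ".08 0 0 0;.08 0 0 0;0 0 0 0"

```text
time_s: 17.32
tcp_pos: [0.6342, 0.0056, 0.0251]
ee_rot: [[-1.0, -0.015, 0.001], [-0.015, 1.0, 0.0], [-0.001, 0.0, -1.0]]
wrist_force: [-1.0, -1.2, -0.8]
gripper_width: 0.459
gripper_force: 0.9
```

move_arm:
  targets: ".08 0 0 0;0 0 0 0"

```text
time_s: 17.48
tcp_pos: [0.6359, 0.0056, 0.0251]
ee_rot: [[-1.0, -0.015, 0.0], [-0.015, 1.0, -0.0], [-0.0, -0.0, -1.0]]
wrist_force: [-2.6, -0.8, 0.0]
gripper_width: 0.461
gripper_force: 1.2
```

move_arm:
  targets: ".08 0 0 0;0 0 0 0"

```text
time_s: 17.65
tcp_pos: [0.636, 0.0055, 0.025]
ee_rot: [[-1.0, -0.014, -0.004], [-0.014, 1.0, -0.0], [0.004, -0.0, -1.0]]
wrist_force: [-5.1, 0.0, 2.9]
gripper_width: 0.468
gripper_force: 3.1
```

move_arm:
  targets: ".08 0 0 0;0 0 0 0"

```text
time_s: 17.82
tcp_pos: [0.6361, 0.0054, 0.0249]
ee_rot: [[-1.0, -0.014, -0.008], [-0.014, 1.0, -0.001], [0.008, -0.001, -1.0]]
wrist_force: [-9.4, 1.1, 7.2]
gripper_width: 0.465
gripper_force: 5.0
```

The small tin is home. Next is the medium one.

move_arm:
  targets: "-.8 0 0 0;-.8 0 0 0;0 0 1 0;0 0 1 0;0 0 1 0;0 0 .3 1;-.37 -.98 0 1;-.37 -.98 0 1;-.37 -.98 0 1;-.37 -.98 0 1"

```text
time_s: 18.65
tcp_pos: [0.5636, -0.0932, 0.1084]
ee_rot: [[-0.898, -0.441, 0.004], [-0.441, 0.898, 0.0], [-0.004, -0.002, -1.0]]
wrist_force: [0.4, 0.8, -0.6]
gripper_width: 0.459
gripper_force: 0.0
```

move_arm:
  targets: "-.37 -.98 0 1;-.37 -.98 0 1;-.37 -.98 0 1;-.37 -.98 0 1;-.37 -.98 0 1;-.37 -.98 0 1;-.37 -.98 0 1;-.37 -.98 0 1;-.37 -.98 0 1;-.37 -.98 0 1"
  gripper: 70

```text
time_s: 19.48
tcp_pos: [0.4708, -0.3393, 0.1083]
ee_rot: [[-0.24, -0.971, 0.003], [-0.971, 0.24, -0.002], [0.001, -0.004, -1.0]]
wrist_force: [-0.2, -0.3, 0.2]
gripper_width: 0.808
gripper_force: 0.0
```

move_arm:
  targets: "-.37 -.98 0 1;0 0 0 1;0 0 0 .85;0 0 0 0"

```text
time_s: 19.82
tcp_pos: [0.4616, -0.3632, 0.108]
ee_rot: [[0.002, -1.0, 0.003], [-1.0, -0.002, -0.002], [0.002, -0.003, -1.0]]
wrist_force: [0.7, 0.4, -0.4]
gripper_width: 0.802
gripper_force: 0.0
```

```bash
python3 st.py large,.667,-.207 small,.68,.006 medium,.457,-.305; python3 -c "
from st import *
print(s['ee_rot'].round(3).tolist(),s['gripper_width'])"
```

```text
19.8167 [ 0.4616 -0.3632  0.108 ] [ 0.7  0.4 -0.4] [-22.4  24.3 -13.9   0.  -51.6  22.5]
top large [(0.6685, -0.2055, 108.6), (0.6665, -0.2035, 110.8), (0.6685, -0.2025, 106.4)]
top small [(0.6815, 0.0065, 87.8), (0.6815, 0.0085, 85.6), (0.6835, 0.0055, 85.6)]
top medium [(0.4635, -0.3325, 95.4), (0.4635, -0.3205, 99.8), (0.4645, -0.3295, 95.4)]
scene large [(0.6675, -0.2045, 108.6), (0.6685, -0.2085, 110.8), (0.6655, -0.2045, 110.8)]
scene small [(0.6835, 0.0045, 83.4), (0.6805, 0.0055, 87.8), (0.6835, 0.0065, 87.8)]
scene medium [(0.4575, -0.3065, 95.4), (0.4555, -0.3075, 97.6), (0.4585, -0.3115, 95.4)]
19.9167 [ 0.4615 -0.3624  0.1079] [-0.7  1.4  0.1] [-22.3  24.3 -13.9   0.  -51.7  22.3]
[[-0.0, -1.0, 0.002], [-1.0, 0.0, -0.001], [0.001, -0.002, -1.0]] 0.8035312908803464
```

move_arm:
  targets: "-.17 -.15 -1 0;0 0 -1 0;0 0 -1 0;0 0 -.3 0;0 0 0 0;0 .35 0 0;0 .35 0 0;0 .35 0 0;.1 .4 0 0;.2 .4 0 0"

```text
time_s: 20.85
tcp_pos: [0.464, -0.3188, 0.0263]
ee_rot: [[0.002, -1.0, 0.001], [-1.0, -0.002, -0.001], [0.001, -0.001, -1.0]]
wrist_force: [-1.9, -3.6, 2.1]
gripper_width: 0.805
gripper_force: 2.2
```

move_arm:
  targets: ".24 .45 0 0;.24 .45 0 0;.24 .45 0 0;.24 .45 0 0;.24 .45 0 0;.24 .45 0 0;.24 .45 0 0;.24 .45 0 0;.24 .45 0 0;.24 .45 0 0"

```text
time_s: 21.68
tcp_pos: [0.5241, -0.2063, 0.026]
ee_rot: [[0.003, -1.0, -0.001], [-1.0, -0.003, -0.001], [0.001, 0.001, -1.0]]
wrist_force: [-2.4, -6.0, 6.7]
gripper_width: 0.806
gripper_force: 3.5
```

```bash
python3 st.py medium,.525,-.17
```

```text
21.6833 [ 0.5241 -0.2063  0.026 ] [-2.4 -6.   6.7] [ -5.   28.6 -21.7   0.1 -39.8   5. ]
top medium [(0.5235, -0.1635, 99.8), (0.5165, -0.1595, 95.4), (0.5185, -0.1605, 99.8)]
scene medium [(0.5215, -0.1615, 97.6), (0.5015, -0.1705, 99.8), (0.5245, -0.1625, 97.6)]
```

move_arm:
  targets: ".03 .48 0 0;.03 .48 0 0;.03 .48 0 0;.03 .48 0 0;.03 .48 0 0;.03 .48 0 0;.03 .48 0 0;.03 .48 0 0;.03 .48 0 0;.03 .48 0 0"

```text
time_s: 22.62
tcp_pos: [0.5313, -0.0858, 0.0251]
ee_rot: [[0.002, -1.0, -0.0], [-1.0, -0.002, -0.0], [0.0, 0.0, -1.0]]
wrist_force: [0.2, -4.3, 2.4]
gripper_width: 0.804
gripper_force: 2.3
```

move_arm:
  targets: ".03 .48 0 0;.03 .48 0 0;.03 .48 0 0;.03 .48 0 0;.03 .48 0 0;.03 .48 0 0;.03 .48 0 0;.03 .48 0 0;.03 .48 0 0;.03 .48 0 0"

```text
time_s: 23.45
tcp_pos: [0.5388, 0.0342, 0.025]
ee_rot: [[0.002, -1.0, -0.001], [-1.0, -0.002, -0.0], [0.0, 0.001, -1.0]]
wrist_force: [0.0, -4.8, 3.3]
gripper_width: 0.803
gripper_force: 2.6
```

```bash
python3 st.py medium,.535,.08
```

```text
23.45 [0.5388 0.0342 0.025 ] [ 0.  -4.8  3.3] [ 20.8  27.  -25.   -0.  -38.  -20.8]
top medium [(0.5315, 0.0745, 95.2), (0.5365, 0.0745, 95.2), (0.5385, 0.0745, 97.4)]
scene medium [(0.5505, 0.1055, 99.8), (0.5245, 0.0605, 97.6), (0.5115, 0.0745, 95.4)]
```

move_arm:
  targets: ".03 .48 0 0;.03 .48 0 0;.03 .48 0 0;.03 .48 0 0;.03 .48 0 0;.03 .48 0 0;.03 .48 0 0;.03 .48 0 0;.03 .48 0 0;.03 .45 0 0"

```text
time_s: 24.38
tcp_pos: [0.5464, 0.1537, 0.0249]
ee_rot: [[0.002, -1.0, -0.0], [-1.0, -0.002, 0.0], [-0.0, 0.0, -1.0]]
wrist_force: [0.5, -1.7, -1.0]
gripper_width: 0.802
gripper_force: 1.4
```

move_arm:
  targets: "0 .3 0 0;0 .2 0 0;0 0 0 0;0 -.7 0 0;0 0 1 0;0 0 1 0;0 0 1 0;0 0 .3 0;0 -.8 0 0;0 0 0 0"

```text
time_s: 25.22
tcp_pos: [0.5464, 0.1259, 0.1083]
ee_rot: [[-0.001, -1.0, 0.001], [-1.0, 0.001, 0.001], [-0.001, -0.001, -1.0]]
wrist_force: [-0.5, -0.2, -1.3]
gripper_width: 0.801
gripper_force: 0.0
```

```bash
python3 st.py medium,.545,.21
```

```text
25.2167 [0.5464 0.1259 0.1083] [-0.5 -0.2 -1.3] [ 29.5  22.1 -17.6  -0.  -50.3 -29.5]
top medium [(0.5395, 0.2045, 95.4), (0.5415, 0.2045, 99.8), (0.5455, 0.2225, 97.6)]
scene medium [(0.5435, 0.2055, 97.6), (0.5455, 0.2085, 95.4), (0.5505, 0.1955, 99.8)]
```

move_arm:
  targets: "-.26 .33 0 -1;-.26 .33 0 -1;-.26 .33 0 -1;-.26 .33 0 -1;-.26 .33 0 -1;-.26 .33 0 -1;-.26 .33 0 -1;-.26 .33 0 -1;-.26 .33 0 -1;-.26 .33 0 -1"
  gripper: 44

```text
time_s: 26.15
tcp_pos: [0.481, 0.2106, 0.1069]
ee_rot: [[-0.768, -0.641, -0.001], [-0.641, 0.768, -0.0], [0.001, 0.0, -1.0]]
wrist_force: [-0.3, -1.1, -0.8]
gripper_width: 0.509
gripper_force: 0.0
```

move_arm:
  targets: "0 0 0 -1;0 0 0 -1;0 0 0 -1;0 0 0 -1;0 0 0 -1;0 0 0 -1;0 0 0 -1;0 0 0 -.8;0 0 0 0"

```text
time_s: 26.9
tcp_pos: [0.4813, 0.2102, 0.1069]
ee_rot: [[-1.0, -0.018, -0.001], [-0.018, 1.0, -0.0], [0.001, -0.0, -1.0]]
wrist_force: [1.1, 0.4, -0.7]
gripper_width: 0.507
gripper_force: 0.0
```

move_arm:
  targets: "0 -.1 -1 0;0 0 -1 0;0 0 -1 0;0 0 -.25 0;0 0 0 0;.35 .005 0 0;.35 .005 0 0;.35 .005 0 0;.35 .005 0 0;.35 .005 0 0"

```text
time_s: 27.73
tcp_pos: [0.5257, 0.2077, 0.0271]
ee_rot: [[-1.0, -0.019, -0.001], [-0.019, 1.0, -0.0], [0.001, -0.0, -1.0]]
wrist_force: [-6.2, -0.3, 4.2]
gripper_width: 0.507
gripper_force: 2.8
```

move_arm:
  targets: ".35 .005 0 0;.35 .005 0 0;.35 .005 0 0;.35 .005 0 0;.35 .005 0 0;.35 .005 0 0;.3 .005 0 0;.3 .005 0 0;.2 0 0 0;.15 0 0 0"

```text
time_s: 28.57
tcp_pos: [0.6018, 0.2085, 0.0269]
ee_rot: [[-1.0, -0.019, -0.001], [-0.019, 1.0, -0.0], [0.001, -0.0, -1.0]]
wrist_force: [-6.7, 0.8, 5.2]
gripper_width: 0.505
gripper_force: 3.4
```

move_arm:
  targets: ".1 0 0 0;.1 0 0 0;.08 0 0 0;0 0 0 0"

```text
time_s: 28.9
tcp_pos: [0.6087, 0.2086, 0.027]
ee_rot: [[-1.0, -0.019, -0.001], [-0.019, 1.0, -0.0], [0.001, -0.0, -1.0]]
wrist_force: [-4.1, -0.4, 3.4]
gripper_width: 0.507
gripper_force: 2.6
```

```bash
python3 st.py medium,.665,.21
```

```text
28.9 [0.6087 0.2086 0.027 ] [-4.1 -0.4  3.4] [  33.3   34.5   -9.5    0.   -46.1 -122.2]
top medium [(0.6885, 0.2015, 99.8), (0.6895, 0.2085, 99.8), (0.6915, 0.2005, 97.6)]
scene medium [(0.6605, 0.2065, 95.4), (0.6605, 0.2095, 95.4), (0.6575, 0.2095, 99.8)]
```

move_arm:
  targets: ".1 0 0 0;.1 0 0 0;.1 0 0 0;0 0 0 0"

```text
time_s: 29.33
tcp_pos: [0.6161, 0.2087, 0.0268]
ee_rot: [[-1.0, -0.019, -0.0], [-0.019, 1.0, -0.0], [0.0, -0.0, -1.0]]
wrist_force: [-5.3, 0.0, 4.4]
gripper_width: 0.504
gripper_force: 2.8
```

move_arm:
  targets: ".08 0 0 0;0 0 0 0"

```text
time_s: 29.5
tcp_pos: [0.6179, 0.2087, 0.0267]
ee_rot: [[-1.0, -0.019, -0.001], [-0.019, 1.0, -0.0], [0.001, -0.0, -1.0]]
wrist_force: [-6.1, -0.8, 5.1]
gripper_width: 0.51
gripper_force: 3.0
```

move_arm:
  targets: ".08 0 0 0;0 0 0 0"

```text
time_s: 29.67
tcp_pos: [0.6199, 0.2087, 0.0267]
ee_rot: [[-1.0, -0.019, -0.001], [-0.019, 1.0, -0.0], [0.001, -0.0, -1.0]]
wrist_force: [-4.9, -0.3, 5.1]
gripper_width: 0.505
gripper_force: 3.0
```

move_arm:
  targets: ".08 0 0 0;0 0 0 0"

```text
time_s: 29.83
tcp_pos: [0.6213, 0.2087, 0.0267]
ee_rot: [[-1.0, -0.019, -0.002], [-0.019, 1.0, -0.001], [0.002, -0.001, -1.0]]
wrist_force: [-7.8, 0.7, 5.5]
gripper_width: 0.504
gripper_force: 3.7
```

move_arm:
  targets: ".08 0 0 0;0 0 0 0"

```text
time_s: 30.0
tcp_pos: [0.6214, 0.2086, 0.0266]
ee_rot: [[-1.0, -0.019, -0.006], [-0.019, 1.0, -0.002], [0.006, -0.001, -1.0]]
wrist_force: [-12.2, 1.3, 9.1]
gripper_width: 0.501
gripper_force: 6.1
```

move_arm:
  targets: ".08 0 0 0;0 0 0 0;-.8 0 0 0;-.8 0 0 0;0 0 1 0;0 0 1 0;0 0 1 0;-.8 .3 1 0;-.8 0 1 0;0 0 0 0"

```text
time_s: 30.83
tcp_pos: [0.5478, 0.2184, 0.1576]
ee_rot: [[-1.0, -0.021, 0.011], [-0.021, 1.0, 0.006], [-0.011, 0.006, -1.0]]
wrist_force: [-0.3, -0.3, 0.4]
gripper_width: 0.51
gripper_force: 0.0
```

move_arm:
  targets: "-.8 .8 0 0;-.8 .8 0 0;-.5 .9 0 0;-.5 .9 0 0;0 .9 0 0;0 .9 0 0;0 0 0 0"

```text
time_s: 31.42
tcp_pos: [0.4825, 0.3509, 0.1515]
ee_rot: [[-1.0, -0.022, 0.004], [-0.022, 1.0, 0.004], [-0.004, 0.004, -1.0]]
wrist_force: [0.8, 1.2, 0.4]
gripper_width: 0.508
gripper_force: 0.0
```

```bash
python3 st.py large,.667,-.207 small,.68,.006 medium,.671,.211; python3 - <<'E'
from h import *
im=capture("top")["image"]
cv2.imwrite("pics/t9.png",cv2.convertScaleAbs(cv2.resize(im[135:285,150:400],None,fx=3.2,fy=3.2,interpolation=cv2.INTER_CUBIC),alpha=1.7,beta=10))
im=capture("scene")["image"]
cv2.imwrite("pics/s9.png",cv2.resize(im[120:320,150:400],None,fx=3,fy=3,interpolation=cv2.INTER_CUBIC))
E
```

```text
31.4167 [0.4825 0.3509 0.1515] [0.8 1.2 0.4] [ 5.160e+01  2.250e+01 -9.700e+00  1.000e-01 -5.750e+01 -1.403e+02]
top large [(0.6695, -0.2035, 108.6), (0.6685, -0.2055, 108.6), (0.6665, -0.2035, 110.8)]
top small [(0.6825, 0.0065, 87.8), (0.6715, 0.0065, 83.4), (0.6845, 0.0065, 83.4)]
top medium [(0.6735, 0.2085, 97.6), (0.6715, 0.2095, 97.6), (0.6725, 0.2115, 99.8)]
scene large [(0.6675, -0.2055, 106.4), (0.6685, -0.2085, 110.8), (0.6655, -0.2055, 110.8)]
scene small [(0.6815, 0.0035, 83.4), (0.6835, 0.0045, 83.4), (0.6835, 0.0065, 87.8)]
scene medium [(0.6725, 0.2085, 95.4), (0.6725, 0.2055, 99.8), (0.6755, 0.2045, 95.4)]
```

View pics/t9.png

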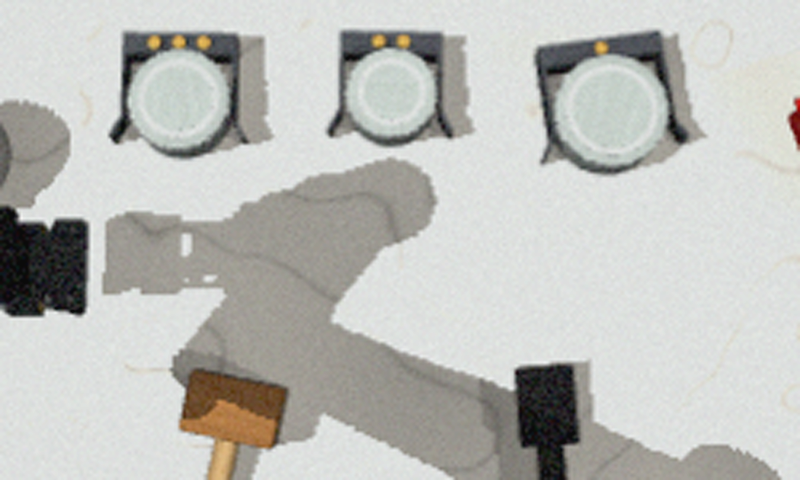

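View pics/s9.png

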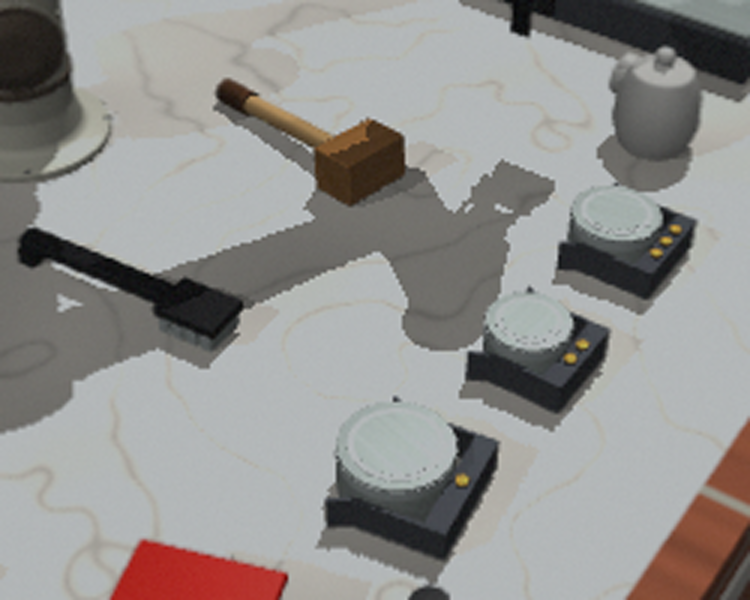

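The pictures show all three tins seated against their ledges, with lids in the top crop at (179,99), (391,95) and (609,109). The mallet, brush, pig and tub have not moved, and the arm is clear.

```bash
python3 -c "
from station import *
print(finish_job())"
```

```text
the job is handed in; nothing more can be done
None
```

I handed the job in after about 31 s of robot time: the large, small and medium tins are fully home in bays one, two and three, slid in that order, and the mallet, brush, salt pig and red tub did not move.

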